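# Stow the leaf meter and click the case shut

### The job

Lay the orange leaf meter display-up in the cradle of the blue instrument case without dropping it. Then swing the case's lid over and press its far edge (the orange thumb pad, above the red spring catch) down until it clicks and the lid stays fully shut on its own; the case is delicate, so never push on any part of it with more than 22 N. Leave the pen, plants, bottle and jar where they are.

Things in the scene. Friction and masses are not known exactly. Their poses are not given: they have to be found in the camera images.
- meter: orange leaf meter, a bar 120 (x) x 32 (y) x 30 (z) mm with a dark display and two buttons on top (+z), about 160 g. Origin: centre of the underside. It starts lying flat, display up, on the table, and may have changed places with the green pen. In the cradle it may point either way along the cradle.
- case: blue open case 150 (x) x 120 (y) x 58 mm high with its 14 mm feet, walls 4 mm. Origin: centre of its underside, z up; hinge on its -x side (nearer the robot), red catch on its +x side, rim 58 mm above the origin. Held on a 4 mm rubber mat, 190 x 150 mm, but its soft feet let it sink straight down by several mm (up to 12) when pressed. No push above 22 N on any part, lid and catch included.
- cradle (a point): centre of the case's inner floor, 18 mm above the case's origin; axes as the case's. A black cradle, 126 (x) x 38 (y) mm inside, takes the meter lengthwise along x with 3 mm play; its corner and end blocks stand 15 mm above the floor; the middle 74 mm of its long sides is open, 40 mm free beside the meter for fingers. The meter rests with its origin at this point.
- hinge (a point): middle of the lid's hinge line, which runs along the case's y at the rim's height; axes as the case's. The white lid plate reaches 150 mm from here to its free edge, is 120 mm wide and 8 mm thick, its underside at this height when shut. Let go unlatched, the lid is raised to about 1 rad by a light spring (up to 0.7 N at the free edge).
- lid (a joint): lid angle, rad: 0 shut (level), growing as it opens up and back towards the robot; starts 1.55 to 1.9 (about upright). Below 0.1 its lip rides down the red catch and the push needed grows to 8 to 15 N at the thumb pad (differs from time to time); near 0.03 it snaps under: the push drops by 4 N or more, and the lid, caught, reads under 0.01.
- press_pad (a point): centre of the orange thumb pad, 20 x 60 mm, on the lid's outer face, 129 mm from the hinge line, 8 mm out from the lid's underside; moves with the lid; z points out of the lid (up when shut), x away from the hinge. Pressing nearer the hinge takes more force. The red catch, 36 mm wide, begins 22 mm beyond it along x and stands up to 3 mm above the top of the shut lid.
- pen: a green and white EC pen, 145 x 28 x 24 mm, lying like the meter (it is not the orange meter). Leave it where it is. Origin: centre of its underside.
- pot_a: seedling in a brown fibre pot, 76 mm wide at the rim, 70 mm high, leaves up to 160 mm high and 80 mm out from its axis. Leave it where it is. Origin: centre of its underside.
- pot_b: another such seedling. Leave it where it is. Origin: centre of its underside.
- pot_c: another such seedling. Leave it where it is. Origin: centre of its underside.
- bottle: white bottle with blue cap, 60 mm wide, 160 mm high. Leave it where it is. Origin: centre of its underside.
- jar: amber jar with green cap, 64 mm wide, 75 mm high. Leave it where it is. Origin: centre of its underside.
Mind the look-alikes: they are no part of the job. There is more than one size of the part that bears case; the job needs the larger. There is more than one size of the meter; the one meant has the size given above.

How it is judged:
By the outcome, as a careful person would: the job done as asked, in the order asked, and still so for the second after the job is handed in, with the robot touching nothing.
It also fails if it takes over 61 s, if anything falls off the work surface, if the arm or the gripper's body presses on something with over 40 N, if the wrist force passes 120 N, or if a joint passes its speed limit or range.

### The arm

A 6-joint arm with a two-finger parallel gripper is mounted at the origin on the work surface. World frame = base frame: x ahead of the robot, y to its left, z up, the work surface at z = 0. Lengths are in mm, angles in rad, forces in N, time in s.
With the tool pointing down it reaches from about 275 to 975 mm from the base axis. Payload 8.4 kg.
Tool frame: the origin (TCP) lies between the finger pads; the fingertips stand 22 mm ahead of it and the grasp point (between the pads) lies 3 mm ahead of it; z points along the fingers, x is the direction in which the jaws open and shut, and the axes are right-handed (so a half turn about z gives the same grasp; the last joint's range is limited). The gripper opens to 92 mm and grips with 3 to 60 N. Pads are 20 mm wide; open, the fingers measure 128 mm over their backs; the gripper's body (75 mm by 189 mm) begins 69 mm behind the grasp point.
Start: joints at [1.19, 0.353, 1.633, -0, 1.155, -0.002], TCP at [231.127, 580.696, 206.483] pointing down, gripper open.
Joint ranges: [-2.63, 2.63], [-0.92, 2.1], [0.06, 2.66], [-1.3, 4.44], [0, 2.69], [-3.02, 3.02]. Speed limits (rad/s): [2.22, 2.22, 2.79, 3.14, 3.14, 3.14].

### API

Orientations are given as a rotation vector (axis times angle).
In Python, from bench import bot, viewer gives the robot as it stands.
- The arm moves only by the tool play_rows, never from a script. Its argument "moves" is a list of rows, each a list of 7 numbers: the shift along the tool's x, y, z in units of 50 mm (1.0 is 50 mm), then the turn, a rotation vector about the tool's x, y, z in units of 10 degrees (1.0 is 10 degrees), then the finger opening in mm, from 0 to 91.9. In form: [[dx, dy, dz, wx, wy, wz, fingers], ...]. A call has 1 to 12 rows; each row is the pose to reach, as a shift and turn from the pose commanded when the call began, along the tool's axes at that moment; what a row does not reach only later rows make up. A row lasts 1/8 s, in which the tool goes at most 62.5 mm and 10.7 degrees, less where a joint would pass 70% of its speed; a pose out of reach is approached as far as the arm can. A call with a gripper value outside its range is refused whole. The fingers move at their own pace and stop on an object; the grip force is fixed at half the most. Time passes only in rows, so rows that repeat a pose let the fingers close. It gives the time, the measured TCP pose, the force and the opening at its end, in the units of the state.
- bot.get_state(): the state, without advancing time (a new reading comes with each control period).
- viewer.camera(name): name is "scene" or "top" or "wrist"; returns the picture (400x640x3 uint8, red, green, blue); there is no depth.
- viewer.camera_model(name): a dict with "camera_matrix" (3x3 intrinsics, pixels), "pose" (4x4, takes a point from camera to world coordinates); the wrist camera has in their place "mount" (4x4, takes a point from camera to tool coordinates, whose origin is the TCP and whose axes are the tool frame's). Camera axes: x right, y down, z forward; pixel columns grow to the right and rows downward; lengths in mm; the calibration is good to about 2 mm. A picture is of the moment at which its call begins: read the wrist's pose just before it. camera_model takes no time and is no camera call.
- bot.hand_in(): hands the job in, once; it reports no verdict.
The state is a dict: "clock": time; "q": joint angles; "joint_vel": joint speeds; "effort": joint torques, N m; "position": TCP position; "tcp_rot": TCP orientation; "ft_force": force on the tool from outside, world axes, zero at the start; "torque": the same for the moment, N m; "opening": finger opening in mm.
Only numpy, scipy, OpenCV 4.12 (cv2) and the standard library are available. Lean on these libraries where they do the work, as an engineer would, in place of code of your own. Each camera call takes 0.05 s, during which the arm holds its last target. There are 200 camera calls.

## Working session

There is one attempt and no reset: what is moved stays moved. The work goes in short steps, Python scripts to look and compute and a tool call to move; the robot and the scene stay as the last step left them, time stands still between calls to the robot, and variables do not carry over. Pictures are saved under pics/ and viewed, on a budget of 10 in all, crops included, one or two more only if the job needs it, and the job is handed in when it is done.

Besides the shell and the picture viewer there is one more tool, called after "Emit:" by a JSON object that holds its "fn" and its "kwargs", one argument or row to a line. play_rows: Moves the arm, as the interface text tells. Its arguments: {"type":"object","properties":{"moves":{"type":"array","items":{"type":"array","items":{"type":"number"}}}},"required":["moves"]}

```bash
mkdir -p pics; ls
python3 - <<'E'
from bench import bot, viewer
import cv2, numpy as np
s=bot.get_state(); print(s)
for n in ("top","scene"):
    im=viewer.camera(n); cv2.imwrite(f"pics/{n}0.png",im[:,:,::-1]); m=viewer.camera_model(n); print(n,{k:np.round(v,3).tolist() for k,v in m.items()})
m=viewer.camera_model("wrist"); print({k:np.round(v,3).tolist() for k,v in m.items()})
a=cv2.imread("pics/top0.png")
E
```

```text
pics
{'clock': 0.0, 'q': array([ 1.18956354e+00,  3.53632891e-01,  1.63412140e+00, -2.57852772e-05,
        1.15519213e+00, -2.41598057e-03]), 'joint_vel': array([ 0.00095369,  0.00124184,  0.00245189,  0.00079679, -0.00207695,
       -0.00089435]), 'effort': array([-1.50172393e-03, -5.93842649e+01, -3.34209895e+01,  6.95514889e-02,
        2.33079999e-02, -1.06783120e-04]), 'position': array([230.97023518, 580.21965469, 205.77867636]), 'tcp_rot': array([ 2.59930868e+00,  1.76304166e+00, -1.74159857e-03]), 'ft_force': array([0.19249359, 0.33537771, 0.58292321]), 'torque': array([-0.02276301,  0.05027554,  0.03499316]), 'opening': 92.2644956623572}
top {'camera_matrix': [[487.68, 0.0, 317.049], [0.0, 487.68, 190.243], [0.0, 0.0, 1.0]], 'pose': [[-0.023, -0.995, 0.098, 333.944], [-1.0, 0.022, -0.004, 21.612], [0.002, -0.098, -0.995, 1702.656], [0.0, 0.0, 0.0, 1.0]]}
scene {'camera_matrix': [[414.077, 0.0, 319.271], [0.0, 414.077, 205.603], [0.0, 0.0, 1.0]], 'pose': [[0.408, 0.463, -0.787, 1459.03], [0.913, -0.229, 0.338, -390.236], [-0.023, -0.856, -0.516, 705.701], [0.0, 0.0, 0.0, 1.0]]}
{'camera_matrix': [[349.469, 0.0, 318.278], [0.0, 349.469, 201.74], [0.0, 0.0, 1.0]], 'mount': [[1.0, -0.001, -0.0, 0.302], [0.001, 0.956, 0.294, -83.196], [-0.0, -0.294, 0.956, -177.898], [0.0, 0.0, 0.0, 1.0]]}
```

View pics/top0.png

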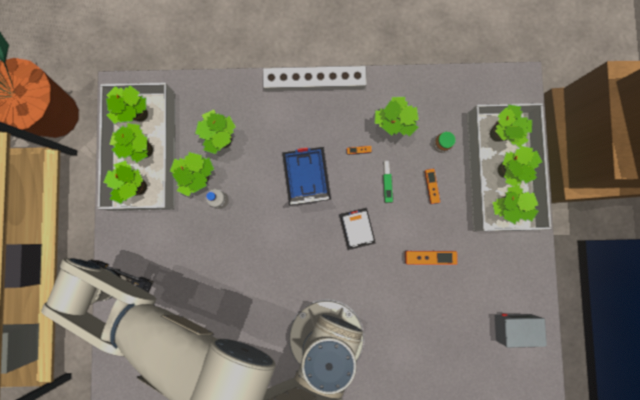

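View pics/scene0.png

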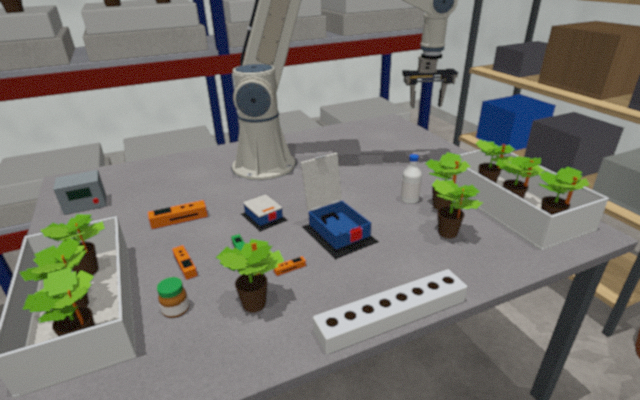

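The top view shows the case at about (305,175), with its lid upright on the robot side. There are three orange bars, at (359,150), (432,186) and (431,257), roughly 84, 120 and 174 mm long, so the middle one is the meter. The small closed case at (357,228) is a decoy.

```bash
cat > h.py <<'E'
import numpy as np, cv2
from scipy.spatial.transform import Rotation as R
from bench import bot, viewer
def cam(n, s=None):
    m=viewer.camera_model(n); K=np.array(m["camera_matrix"])
    if n!="wrist": return K,np.array(m["pose"])
    T=np.eye(4); T[:3,:3]=R.from_rotvec(s["tcp_rot"]).as_matrix(); T[:3,3]=s["position"]
    return K,T@np.array(m["mount"])
def cast(K,P,uv,z):
    uv=np.atleast_2d(np.asarray(uv,float)); d=np.c_[uv,np.ones(len(uv))]@np.linalg.inv(K).T@P[:3,:3].T
    return P[:3,3]+d*((z-P[2,3])/d[:,2:])
def proj(K,P,X):
    c=(np.atleast_2d(X)-P[:3,3])@P[:3,:3]; c=c@K.T; return c[:,:2]/c[:,2:]
def blobs(bgr,lo,hi,amin=40):
    m=cv2.inRange(cv2.cvtColor(bgr,cv2.COLOR_BGR2HSV),lo,hi)
    m=cv2.morphologyEx(m,cv2.MORPH_CLOSE,np.ones((5,5)))
    return [c for c in cv2.findContours(m,cv2.RETR_EXTERNAL,cv2.CHAIN_APPROX_NONE)[0] if cv2.contourArea(c)>amin]
def rect(K,P,c,z):
    w=cast(K,P,c[:,0,:],z)[:,:2].astype(np.float32); (x,y),(a,b),t=cv2.minAreaRect(w)
    if a<b: a,b,t=b,a,t+90
    return np.round([x,y,a,b,(t+90)%180-90],1)
def togo(s,p,Rd=None):
    "shift in tool axes/units to bring TCP to world p; turn to Rd"
    Rt=R.from_rotvec(s["tcp_rot"]); d=Rt.inv().apply(np.array(p)-s["position"])/50
    w=np.degrees((Rt.inv()*Rd).as_rotvec())/10 if Rd is not None else np.zeros(3)
    return np.round(np.r_[d,w],2)
def down(yaw): # tool x at world angle yaw, z down
    c,s_=np.cos(yaw),np.sin(yaw); return R.from_matrix(np.array([[c,s_,0],[s_,-c,0],[0,0,-1.]]))
E
python3 - <<'E'
from h import *
im=cv2.imread("pics/top0.png"); K,P=cam("top")
for c in blobs(im,(8,150,120),(18,255,255)): print("or",c.mean(0).round(),rect(K,P,c,30))
for c in blobs(im,(105,120,30),(125,255,255),100): print("bl",c.mean(0).round(),rect(K,P,c,62))
for c in blobs(im,(55,120,60),(80,255,255),20): print("gr",c.mean(0).round(),rect(K,P,c,24))
for lo in ((0,150,90),): 
  for c in blobs(im,lo,(5,255,255),6): print("red",c.mean(0).round(),rect(K,P,c,62))
s=bot.get_state(); print(R.from_rotvec(s["tcp_rot"]).as_matrix().round(2))
E
```

```text
or [[431. 257.]] [ 261.9 -367.2  170.9   40.5   88.7]
or [[431. 185.]] [ 505.3 -382.   117.2   31.5    7.5]
or [[358. 150.]] [ 637.5 -132.2   81.5   21.6  -86.8]
or [[20. 92.]] [ 865.6 1034.5  252.1  171.9    2.3]
bl [[618. 320.]] [  50.3 -957.2  523.   158.9   -5. ]
bl [[306. 173.]] [558.5  53.5 153.6 121.1   6.7]
gr [[387. 189.]] [ 503.5 -228.8   94.2   24.2   -2.1]
gr [[446. 139.]] [ 669.1 -441.3   53.2   51.6  -46.7]
gr [[ 1. 53.]] [1016.3 1125.3   48.5   10.6    2.3]
[[ 0.37  0.93 -0.  ]
 [ 0.93 -0.37 -0.  ]
 [-0.   -0.   -1.  ]]
```

Run:
```python
from h import *
s=bot.get_state()
print(togo(s,[400,-10,310],down(np.radians(-7)))); print(togo(s,[505,-382,300],down(np.radians(-82.5)))); print(togo(s,[505,-382,140],down(np.radians(-82.5))))
```

```text
[-9.72  7.51 -2.07  0.    0.01  7.53]
[-1.586e+01  1.221e+01 -1.860e+00  1.000e-02  0.000e+00  1.508e+01]
[-1.585e+01  1.221e+01  1.340e+00  1.000e-02  0.000e+00  1.508e+01]
```

Emit:
{"fn": "play_rows", "kwargs": {
  "moves": [
    [0,0,-1.2,0,0,0,91],
    [-1,0.75,-2.0,0,0,1,91],
    [-2,1.5,-2.0,0,0,2,91],
    [-15.85,12.2,-1.9,0,0,15.1,80],
    [-15.85,12.2,-1.9,0,0,15.1,80],
    [-15.85,12.2,-1.9,0,0,15.1,80],
    [-15.85,12.2,-1.9,0,0,15.1,80],
    [-15.85,12.2,-1.9,0,0,15.1,80],
    [-15.85,12.2,-1.9,0,0,15.1,80],
    [-15.85,12.2,-1.9,0,0,15.1,80],
    [-15.85,12.2,-1.9,0,0,15.1,80],
    [-15.85,12.2,-1.9,0,0,15.1,80]
  ]
}}

```text
clock: 1.6
position: [416.1, -73.1, 303.1]
tcp_rot: [-2.861, 1.297, -0.001]
ft_force: [1.7, 0.7, 0.1]
opening: 79.8
```

Run:
```python
from h import *
s=bot.get_state()
print(s["position"],s["clock"],s["q"].round(2),togo(s,[505,-382,140],down(np.radians(-82.5))))
```

```text
[416.06514261 -73.09980786 303.07205779] 1.6 [-0.18 -0.07  1.91  0.    1.3   0.67] [ 5.82  2.74  3.26 -0.   -0.    3.37]
```

Emit:
{"fn": "play_rows", "kwargs": {
  "moves": [
    [5.82,2.74,1,0,0,3.4,80],
    [5.82,2.74,1,0,0,3.4,80],
    [5.82,2.74,2,0,0,3.4,80],
    [5.82,2.74,3.25,0,0,3.4,80],
    [5.82,2.74,3.25,0,0,3.4,80],
    [5.82,2.74,3.25,0,0,3.4,80],
    [5.82,2.74,3.25,0,0,3.4,80],
    [5.82,2.74,3.25,0,0,3.4,80]
  ]
}}

```text
clock: 2.6
position: [506.5, -379.0, 140.5]
tcp_rot: [-2.363, 2.07, 0.002]
ft_force: [-0.1, -0.3, 0.2]
opening: 80.0
```

Run:
```python
from h import *
s=bot.get_state(); im=viewer.camera("wrist")[:,:,::-1].copy(); cv2.imwrite("pics/w1.png",im)
K,P=cam("wrist",s); print(s["position"],s["clock"],np.abs(s["joint_vel"]).max())
for c in blobs(im,(8,150,100),(18,255,255),200): print("or",c.mean(0).round(),rect(K,P,c,30),rect(K,P,c,0))
```

```text
[ 506.49148749 -379.04026853  140.46870888] 2.6 0.036269785360470624
or [[274. 391.]] [ 292.  -357.8  172.6   22.1  -82.4] [ 261.  -356.7  190.6   24.5  -82.4]
or [[320. 188.]] [ 510.9 -379.9  119.6   31.5    7. ] [ 502.7 -381.2  132.1   34.7    7. ]
or [[399.  30.]] [ 643.5 -422.4   59.9   21.3   73.7] [ 649.1 -428.    66.1   23.5   73.7]
```

View pics/w1.png

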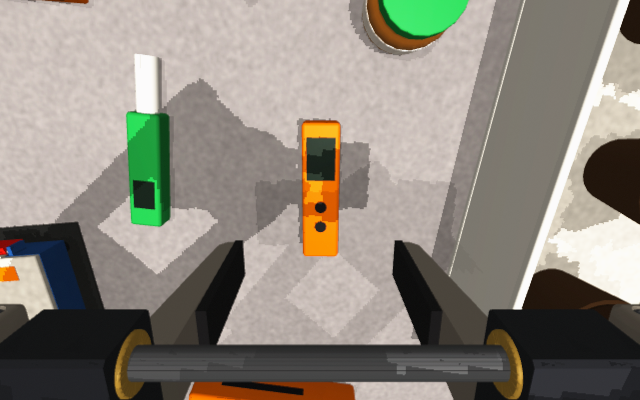

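The meter is at (320,188) and measures 119.6 x 31.5 mm, with yaw 7°. The size and display confirm it's the right one, so I'll grasp it.

Run:
```python
from h import *
s=bot.get_state()
print(togo(s,[510.3,-380,27],down(np.radians(-83))))
```

```text
[ 0.03 -0.06  2.29 -0.   -0.    0.06]
```

Emit:
{"fn": "play_rows", "kwargs": {
  "moves": [
    [0.03,-0.06,1,0,0,0.06,80],
    [0.03,-0.06,2,0,0,0.06,80],
    [0.03,-0.06,2.25,0,0,0.06,80],
    [0.03,-0.06,2.25,0,0,0.06,80]
  ]
}}

```text
clock: 3.15
position: [510.5, -380.3, 29.2]
tcp_rot: [-2.354, 2.081, -0.001]
ft_force: [0.8, -0.7, -0.1]
opening: 80.0
```

Emit:
{"fn": "play_rows", "kwargs": {
  "moves": [
    [0,0,0.05,0,0,0,60],
    [0,0,0.05,0,0,0,36],
    [0,0,0.05,0,0,0,20],
    [0,0,0.05,0,0,0,20],
    [0,0,0.05,0,0,0,20]
  ]
}}

```text
clock: 3.78
position: [510.0, -380.7, 25.6]
tcp_rot: [2.353, -2.082, 0.0]
ft_force: [-0.6, -0.5, 0.3]
opening: 32.4
```

Run:
```python
from h import *
s=bot.get_state()
print(togo(s,[520,-47,280],down(np.radians(-83.3))))
```

```text
[-6.6  -1.01 -5.09 -0.   -0.    0.03]
```

Emit:
{"fn": "play_rows", "kwargs": {
  "moves": [
    [0,0,-0.5,0,0,0,20],
    [0,0,-1.3,0,0,0,20],
    [0,0,-2.3,0,0,0,20],
    [-0.6,-0.1,-3.3,0,0,0,20],
    [-1.5,-0.2,-4.2,0,0,0,20],
    [-2.6,-0.4,-4.9,0,0,0,20],
    [-3.7,-0.6,-5.1,0,0,0,20],
    [-4.8,-0.8,-5.1,0,0,0,20],
    [-5.8,-0.9,-5.1,0,0,0,20],
    [-6.6,-1.0,-5.1,0,0,0,20],
    [-6.6,-1.0,-5.1,0,0,0,20],
    [-6.6,-1.0,-5.1,0,0,0,20]
  ]
}}

```text
clock: 5.28
position: [519.3, -47.4, 280.5]
tcp_rot: [2.353, -2.081, 0.001]
ft_force: [1.1, -0.7, 0.1]
opening: 20.0
```

Run:
```python
from h import *
s=bot.get_state(); im=viewer.camera("wrist")[:,:,::-1].copy(); cv2.imwrite("pics/w2.png",im)
K,P=cam("wrist",s); print(s["position"],s["clock"],s["opening"],s["ft_force"])
for c in blobs(im,(105,100,30),(125,255,255),400): print("bl",c.mean(0).round(),rect(K,P,c,62))
for c in blobs(im,(0,150,90),(5,255,255),30): print("red",c.mean(0).round(),rect(K,P,c,62))
```

```text
[519.34440371 -47.38844074 280.51246566] 5.275 20.035913491711515 [ 1.11636779 -0.67738662  0.13049839]
bl [[230. 114.]] [563.8  55.1 162.3 124.    6.6]
red [[353. 240.]] [437.  -99.2  22.3   9.3 -83. ]
red [[225.  44.]] [639.8  65.9  36.4  10.5 -83. ]
```

View pics/w2.png

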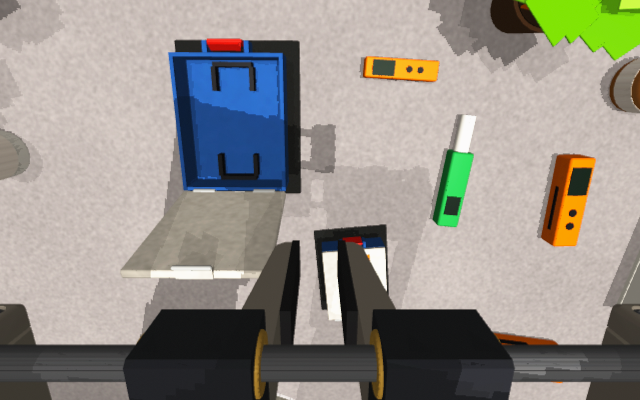

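The gripper is empty: opening 20 mm, and the meter is still lying at about (568,200). The fingers had only just touched it when I lifted. In the same view the open case is at (230,114), with the catch at (225,44) and cradle brackets at (233,76) and (239,166). I'll go back, look, and grip with more closing time.

Run:
```python
from h import *
s=bot.get_state(); im=cv2.imread("pics/w2.png"); K,P=cam("wrist",s)
for c in blobs(im,(8,150,100),(18,255,255),200): print("or",c.mean(0).round(),rect(K,P,c,30))
print(togo(s,[510,-380,140],down(np.radians(-83))))
# cradle brackets: dark pixels inside the case
hsv=cv2.cvtColor(im,cv2.COLOR_BGR2HSV); d=(hsv[:,:,2]<45).astype(np.uint8); d[:,:195]=0;d[:,275:]=0;d[:58]=0;d[183:]=0
ys,xs=np.nonzero(d); w=cast(K,P,np.c_[xs,ys],37)[:,:2].astype(np.float32); print(len(w),cv2.minAreaRect(w))
np.save("crad.npy",w)
```

```text
or [[523. 339.]] [ 295.4 -378.    95.    17.2   88.7]
or [[568. 199.]] [ 510.2 -369.8  120.9   49.2    7.2]
[ 6.57  0.99  2.81  0.   -0.   -0.  ]
607 ((557.686767578125, 55.0411376953125), (133.96463012695312, 49.012657165527344), 6.687945365905762)
```

Emit:
{"fn": "play_rows", "kwargs": {
  "moves": [
    [1.5,0.2,0.3,0,0,0,60],
    [3,0.5,0.6,0,0,0,80],
    [6.6,1,2.2,0,0,0,80],
    [6.6,1,2.8,0,0,0,80],
    [6.6,1,2.8,0,0,0,80],
    [6.6,1,2.8,0,0,0,80],
    [6.6,1,2.8,0,0,0,80],
    [6.6,1,2.8,0,0,0,80],
    [6.6,1,2.8,0,0,0,80]
  ]
}}

```text
clock: 6.45
position: [510.3, -380.2, 141.5]
tcp_rot: [-2.353, 2.081, -0.002]
ft_force: [0.3, -0.9, -0.4]
opening: 80.3
```

Run:
```python
from h import *
s=bot.get_state(); im=viewer.camera("wrist")[:,:,::-1].copy(); cv2.imwrite("pics/w3.png",im)
K,P=cam("wrist",s); print(s["position"],s["clock"],s["opening"])
for c in blobs(im,(8,150,100),(18,255,255),200):
    r=rect(K,P,c,30); print("or",c.mean(0).round(),r)
    if abs(r[2]-120)<6: print(togo(s,[r[0]-.8,r[1],27],down(np.radians(r[4]-90))))
```

```text
[ 510.31602766 -380.2205996   141.4877979 ] 6.45 80.28696677402594
or [[271. 391.]] [ 295.7 -357.6  171.9   22.2  -83. ]
or [[318. 192.]] [ 510.5 -379.9  119.9   31.6    7.2]
[-0.01  0.01  2.29 -0.01 -0.   -0.02]
or [[393.  33.]] [ 644.8 -420.6   61.7   22.7   70.1]
or [[43.  4.]] [ 631.1 -160.1   62.7    7.3  -83. ]
```

Emit:
{"fn": "play_rows", "kwargs": {
  "moves": [
    [0,0,1,0,0,0,70],
    [0,0,2,0,0,0,60],
    [0,0,2.3,0,0,0,50],
    [0,0,2.3,0,0,0,20],
    [0,0,2.3,0,0,0,10],
    [0,0,2.3,0,0,0,0],
    [0,0,2.3,0,0,0,0],
    [0,0,2.3,0,0,0,0],
    [0,0,2.3,0,0,0,0],
    [0,0,2.3,0,0,0,0]
  ]
}}

```text
clock: 7.75
position: [509.9, -380.6, 25.5]
tcp_rot: [2.353, -2.081, -0.0]
ft_force: [0.4, 0.3, -0.0]
opening: 0.3
```

Emit:
{"fn": "play_rows", "kwargs": {
  "moves": [
    [0,0,-0.1,0,0,0,0],
    [0,0,-0.2,0,0,0,0],
    [0,0,-0.3,0,0,0,0],
    [0,0,-0.3,0,0,0,0]
  ]
}}

```text
clock: 8.25
position: [510.3, -380.9, 41.2]
tcp_rot: [-2.353, 2.081, -0.002]
ft_force: [-0.3, 0.6, -0.2]
opening: 0.3
```

Run:
```python
from h import *
s=bot.get_state(); im=viewer.camera("wrist")[:,:,::-1].copy(); cv2.imwrite("pics/w4.png",im)
K,P=cam("wrist",s)
for c in blobs(im,(8,150,100),(18,255,255),200): print("or",c.mean(0).round(),rect(K,P,c,30))
```

```text
or [[316. 198.]] [ 537.2 -376.6   68.9   31.4    7.3]
or [[459.  12.]] [ 638.8 -432.6   49.7   12.2  -83. ]
```

View pics/w4.png

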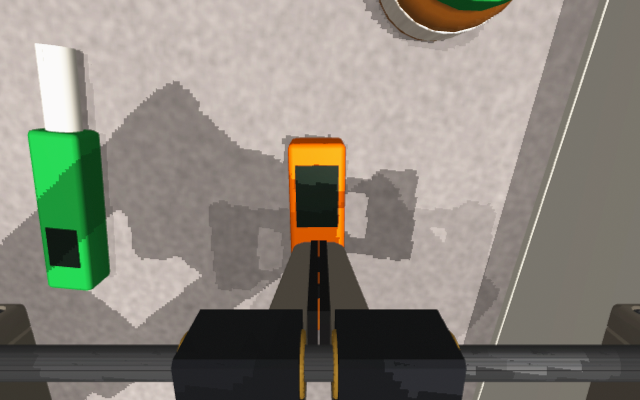

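The fingers closed fully right over the meter (tips at (318,243), meter at (316,198)) without touching it. So the tips must sit higher than the stated 22 mm ahead of the TCP, or the heights are off. I'll check from the side before going lower.

Run:
```python
from h import *
s=bot.get_state(); im=viewer.camera("scene")[:,:,::-1].copy(); K,P=cam("scene")
p=s["position"]; print(p,s["opening"])
for dz in (22,3,0,-20,-69): print(dz,proj(K,P,p-[0,0,dz]).round(1))
print("meter top/bottom ctr",proj(K,P,[[510,-380,30],[510,-380,0]]).round(1))
u,v=proj(K,P,p)[0].astype(int); c=im[v-60:v+40,u-65:u+65]; cv2.imwrite("pics/s1.png",cv2.resize(c,None,fx=6,fy=6,interpolation=cv2.INTER_CUBIC)); print(u-65,v-60)
```

```text
[ 510.1416874  -380.72579081   40.82042285] 0.48100719315640794
22 [[183.6 260.6]]
3 [[182.2 255. ]]
0 [[182.  254.1]]
-20 [[180.5 248. ]]
-69 [[176.7 232.6]]
meter top/bottom ctr [[183.  257.2]
 [185.2 266. ]]
116 194
```

View pics/s1.png

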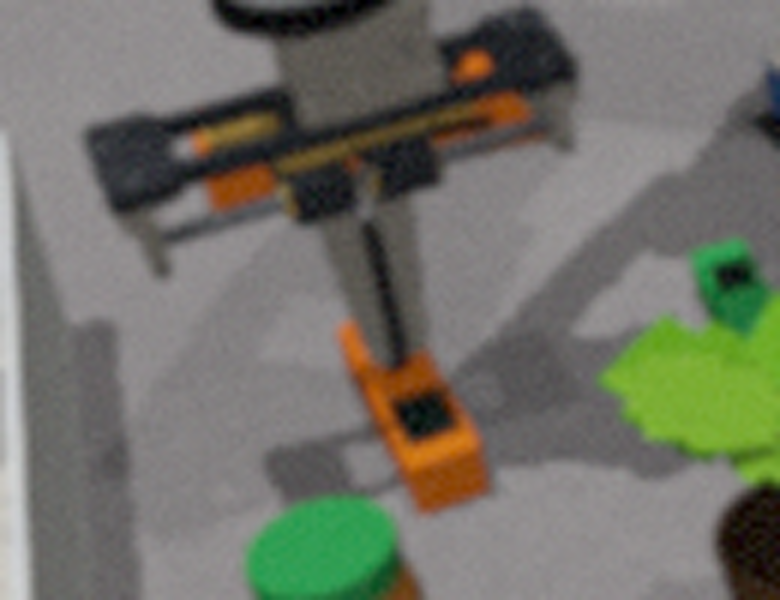

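The tips show at about (183,254) in the scene image, level with the reported TCP rather than 22 mm ahead of it. That fits the missed grips, and puts the tips about 5 mm behind the TCP. I'll open, go lower in steps, and watch the force.

Emit:
{"fn": "play_rows", "kwargs": {
  "moves": [
    [0,0,0,0,0,0,60],
    [0,0,0,0,0,0,60],
    [0,0,0,0,0,0,60],
    [0,0,0,0,0,0,60],
    [0,0,0,0,0,0,60],
    [0,0,0,0,0,0,60],
    [0,0,0.2,0,0,0,60],
    [0,0,0.4,0,0,0,60],
    [0,0,0.45,0,0,0,60],
    [0,0,0.5,0,0,0,60]
  ]
}}

```text
clock: 9.6
position: [509.9, -380.6, 15.1]
tcp_rot: [2.353, -2.082, -0.001]
ft_force: [-0.7, -0.4, -0.4]
opening: 59.7
```

Emit:
{"fn": "play_rows", "kwargs": {
  "moves": [
    [0,0,0.04,0,0,0,60],
    [0,0,0.08,0,0,0,60],
    [0,0,0.08,0,0,0,60]
  ]
}}

```text
clock: 9.98
position: [510.0, -380.6, 11.5]
tcp_rot: [2.353, -2.081, -0.0]
ft_force: [-0.1, -0.1, 0.2]
opening: 60.0
```

Emit:
{"fn": "play_rows", "kwargs": {
  "moves": [
    [0,0,0.04,0,0,0,60],
    [0,0,0.08,0,0,0,60],
    [0,0,0.08,0,0,0,60]
  ]
}}

```text
clock: 10.35
position: [509.8, -380.5, 7.3]
tcp_rot: [2.353, -2.081, -0.001]
ft_force: [-0.1, -0.3, 1.6]
opening: 60.2
```

Emit:
{"fn": "play_rows", "kwargs": {
  "moves": [
    [0,0,0.04,0,0,0,60],
    [0,0,0.08,0,0,0,60],
    [0,0,0.11,0,0,0,60],
    [0,0,0.11,0,0,0,60]
  ]
}}

```text
clock: 10.85
position: [509.9, -380.5, 1.8]
tcp_rot: [2.353, -2.081, -0.001]
ft_force: [-0.3, 1.0, -0.5]
opening: 59.7
```

Emit:
{"fn": "play_rows", "kwargs": {
  "moves": [
    [0,0,0,0,0,0,40],
    [0,0,0,0,0,0,20],
    [0,0,0,0,0,0,20],
    [0,0,0,0,0,0,20],
    [0,0,0,0,0,0,20],
    [0,0,0,0,0,0,20],
    [0,0,0,0,0,0,20]
  ]
}}

```text
clock: 11.72
position: [510.0, -380.6, 2.0]
tcp_rot: [-2.353, 2.081, -0.0]
ft_force: [-0.3, 0.3, 0.7]
opening: 31.7
```

Emit:
{"fn": "play_rows", "kwargs": {
  "moves": [
    [0,0,-0.1,0,0,0,15],
    [0,0,-0.25,0,0,0,15],
    [0,0,-0.4,0,0,0,15],
    [0,0,-0.4,0,0,0,15]
  ]
}}

```text
clock: 12.22
position: [510.5, -381.0, 23.0]
tcp_rot: [-2.353, 2.081, -0.002]
ft_force: [-0.1, -0.6, -1.9]
opening: 31.3
```

Run:
```python
from h import *
s=bot.get_state(); print(s["position"],s["opening"],s["ft_force"],togo(s,[557.7,55,265],down(np.radians(-83.3))))
```

```text
[ 510.50223641 -381.01848095   22.96495096] 31.333169528234894 [-0.07177761 -0.55011578 -1.88711131] [-8.53 -2.01 -4.85 -0.01 -0.01  0.03]
```

Held: the wrist reads about −1.9 N and the opening is 31.3 mm. Next I'll carry it to a look-point beside the case.

Emit:
{"fn": "play_rows", "kwargs": {
  "moves": [
    [0,0,-0.6,0,0,0,15],
    [0,0,-1.4,0,0,0,15],
    [0,0,-2.4,0,0,0,15],
    [-0.5,-0.1,-3.3,0,0,0,15],
    [-1.4,-0.3,-4.0,0,0,0,15],
    [-2.4,-0.6,-4.4,0,0,0,15],
    [-3.5,-0.9,-4.5,0,0,0,15],
    [-4.6,-1.1,-4.5,0,0,0,15],
    [-5.6,-1.3,-4.5,0,0,0,15],
    [-6.3,-1.5,-4.5,0,0,0,15],
    [-6.6,-1.55,-4.5,0,0,0,15],
    [-6.6,-1.55,-4.5,0,0,0,15]
  ]
}}

```text
clock: 13.72
position: [546.5, -43.3, 246.9]
tcp_rot: [2.354, -2.079, -0.0]
ft_force: [1.3, -0.6, -2.6]
opening: 31.6
```

Run:
```python
from h import *
s=bot.get_state(); im=viewer.camera("wrist")[:,:,::-1].copy(); cv2.imwrite("pics/w5.png",im); K,P=cam("wrist",s)
print(s["position"],s["opening"],s["ft_force"])
c=proj(K,P,[[557.7,56,37]])[0]; print(c)
for b in blobs(im,(105,100,30),(125,255,255),400): print("bl",b.mean(0).round(),cv2.boundingRect(b),rect(K,P,b,62))
for b in blobs(im,(0,150,90),(5,255,255),30): print("red",b.mean(0).round(),rect(K,P,b,62))
```

```text
[546.48622808 -43.29932185 246.89910059] 31.579012629618 [ 1.27764122 -0.55477843 -2.63296301]
[230.99547608 151.13815258]
bl [[225. 141.]] (159, 65, 128, 158) [564.3  55.2 162.4 124.2   6.7]
red [[219.  70.]] [640.   66.3  36.7  10.9 -82.9]
```

View pics/w5.png

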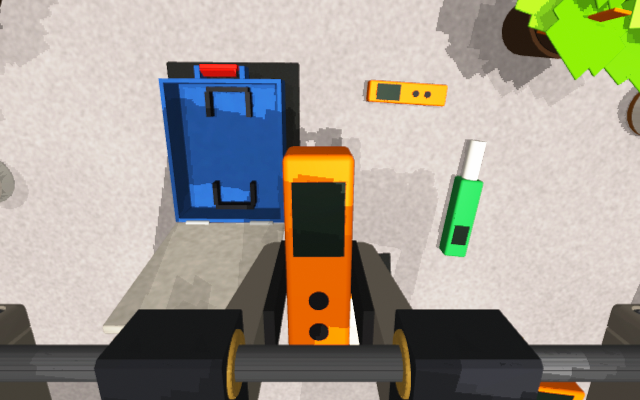

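The meter is held straight (318,240). The case is at left, with catch at (219,70) and brackets at (229,102) and (236,195). I'll measure the bracket legs in the case frame.

Run:
```python
from h import *
s=bot.get_state(); im=cv2.imread("pics/w5.png"); K,P=cam("wrist",s); print("cam",P[:3,3].round())
g=cv2.resize(im,None,fx=1,fy=1); v=g.max(2)
a=np.radians(6.7); M=np.array([[np.cos(a),np.sin(a)],[-np.sin(a),np.cos(a)]]); c0=np.array([558,56.])
def prof(r0,r1,u0,u1,ax):
    ys,xs=np.mgrid[r0:r1,u0:u1]; m=(v[r0:r1,u0:u1]<70)
    w=(cast(K,P,np.c_[xs[m],ys[m]],37)[:,:2]-c0)@M.T
    h,e=np.histogram(w[:,ax],np.arange(-36,36,2) if ax else np.arange(-80,80,2)); print({int(x):int(n) for x,n in zip(e,h) if n})
print("front legs y"); prof(96,114,195,265,1)
print("rear legs y"); prof(182,200,205,270,1)
print("x"); prof(84,118,195,265,0); prof(178,212,205,270,0)
# rim edge: left outer boundary of blue
hs=cv2.cvtColor(im,cv2.COLOR_BGR2HSV); bl=cv2.inRange(hs,(105,100,30),(125,255,255))
e=[(np.nonzero(bl[r,:300])[0][0],r) for r in range(95,205,10)]
w=(cast(K,P,e,62)[:,:2]-c0)@M.T; print("rim +y",w[:,1].round(1))
e=[(u,np.nonzero(bl[:240,u])[0][-1]) for u in range(190,280,10)]
w=(cast(K,P,e,62)[:,:2]-c0)@M.T; print("rim -x",w[:,0].round(1))
```

```text
cam [630. -34. 425.]
front legs y
{-28: 5, -26: 34, -24: 35, -22: 33, -20: 2, 14: 15, 16: 35, 18: 33, 20: 34, 22: 20}
rear legs y
{-28: 13, -26: 30, -24: 31, -22: 30, -20: 7, 14: 12, 16: 32, 18: 30, 20: 31, 22: 17}
x
{36: 11, 38: 28, 40: 27, 42: 22, 44: 28, 46: 26, 48: 22, 50: 26, 52: 26, 54: 27, 56: 28, 58: 28, 60: 26, 62: 29, 64: 87, 66: 56}
{-70: 2, -68: 46, -66: 78, -64: 49, -62: 73, -60: 57, -58: 13, -56: 26, -54: 26, -52: 12, -50: 24, -48: 26, -46: 14, -44: 28, -42: 27, -40: 20, -38: 19, -36: 20}
rim +y [59.6 58.8 59.  59.3 58.5 58.7 58.9 59.2 59.4 59.6 58.8]
rim -x [-72.8 -72.7 -75.  -73.8 -74.9 -74.9 -72.5 -72.4 -72.3]
```

Run:
```python
from h import *
s=bot.get_state(); D=down(np.radians(-83.3))
for z in (240,100): print(togo(s,[557.8,55.4,z],D))
```

```text
[-1.95 -0.47  0.14  0.   -0.    0.03]
[-1.95 -0.47  2.94  0.   -0.    0.03]
```

Emit:
{"fn": "play_rows", "kwargs": {
  "moves": [
    [-0.7,-0.2,0,0,0,0.03,15],
    [-1.4,-0.4,0,0,0,0.03,15],
    [-1.95,-0.47,0.2,0,0,0.03,15],
    [-1.95,-0.47,0.9,0,0,0.03,15],
    [-1.95,-0.47,1.8,0,0,0.03,15],
    [-1.95,-0.47,2.6,0,0,0.03,15],
    [-1.95,-0.47,2.94,0,0,0.03,15],
    [-1.95,-0.47,2.94,0,0,0.03,15],
    [-1.95,-0.47,2.94,0,0,0.03,15]
  ]
}}

```text
clock: 14.9
position: [559.3, 55.7, 101.4]
tcp_rot: [-2.346, 2.087, -0.002]
ft_force: [0.6, -0.2, -2.2]
opening: 31.9
```

Run:
```python
from h import *
s=bot.get_state(); im=viewer.camera("wrist")[:,:,::-1].copy(); cv2.imwrite("pics/w6.png",im); K,P=cam("wrist",s)
print(s["position"],s["opening"],s["ft_force"],togo(s,[557.8,55.4,24],down(np.radians(-83.3))))
p=s["position"];a=np.radians(6.7);ex=np.array([np.cos(a),np.sin(a),0]);ey=np.array([-np.sin(a),np.cos(a),0])
top=p+[0,0,28]
print("pred meter front top corners",proj(K,P,[top+60*ex+16*ey,top+60*ex-16*ey]).round(1))
c=np.array([558,55.4,37]); print("pred cradle front outer corners",proj(K,P,[c+67*ex+23*ey,c+67*ex-23*ey]).round(1))
```

```text
[559.30487225  55.71700673 101.43675704] 31.850961713828784 [ 0.62097591 -0.20409215 -2.20101625] [ 0.    0.03  1.55 -0.01 -0.   -0.  ]
pred meter front top corners [[281.4 152.4]
 [355.7 152.4]]
pred cradle front outer corners [[284.8 122.6]
 [352.6 122.6]]
```

View pics/w6.png

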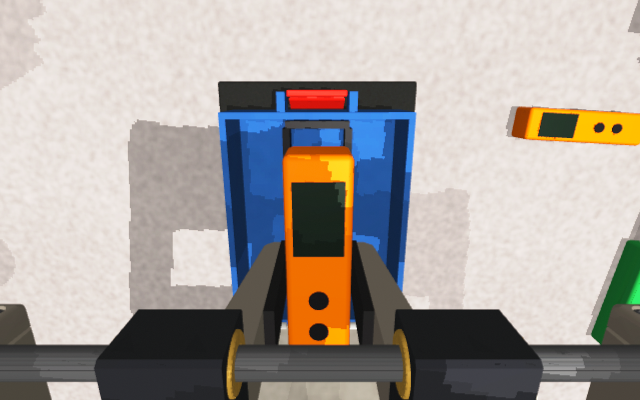

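The meter is centred on the cradle: columns 284–353 against bracket 284–351, with the front end just inside the bracket at row 122. I'll lower it, watching the force.

Emit:
{"fn": "play_rows", "kwargs": {
  "moves": [
    [0,0.03,0.4,0,0,0,15],
    [0,0.03,0.8,0,0,0,15],
    [0,0.03,1.0,0,0,0,15],
    [0,0.03,1.1,0,0,0,15],
    [0,0.03,1.1,0,0,0,15]
  ]
}}

```text
clock: 15.58
position: [556.9, 55.9, 45.4]
tcp_rot: [-2.347, 2.087, -0.001]
ft_force: [-0.3, 0.3, -1.2]
opening: 31.7
```

Emit:
{"fn": "play_rows", "kwargs": {
  "moves": [
    [0,0,0.05,0,0,0,15],
    [0,0,0.1,0,0,0,15],
    [0,0,0.1,0,0,0,15]
  ]
}}

```text
clock: 15.95
position: [556.5, 55.8, 39.9]
tcp_rot: [2.348, -2.088, -0.0]
ft_force: [-0.8, -0.2, -2.5]
opening: 31.6
```

Emit:
{"fn": "play_rows", "kwargs": {
  "moves": [
    [0,0,0.04,0,0,0,15],
    [0,0,0.08,0,0,0,15],
    [0,0,0.08,0,0,0,15]
  ]
}}

```text
clock: 16.32
position: [556.4, 55.8, 35.8]
tcp_rot: [2.347, -2.087, -0.0]
ft_force: [0.2, -0.1, -0.8]
opening: 31.6
```

Emit:
{"fn": "play_rows", "kwargs": {
  "moves": [
    [0,-0.02,0.04,0,0,0,15],
    [0,-0.02,0.08,0,0,0,15],
    [0,-0.02,0.08,0,0,0,15]
  ]
}}

```text
clock: 16.7
position: [557.4, 56.0, 31.8]
tcp_rot: [2.347, -2.087, -0.0]
ft_force: [1.0, 0.2, -3.1]
opening: 32.0
```

Emit:
{"fn": "play_rows", "kwargs": {
  "moves": [
    [0,0,0.04,0,0,0,15],
    [0,0,0.08,0,0,0,15],
    [0,0,0.08,0,0,0,15]
  ]
}}

```text
clock: 17.08
position: [557.4, 55.9, 27.8]
tcp_rot: [2.347, -2.087, -0.0]
ft_force: [-0.0, 0.2, -1.7]
opening: 31.6
```

Emit:
{"fn": "play_rows", "kwargs": {
  "moves": [
    [0,0,0.03,0,0,0,15],
    [0,0,0.05,0,0,0,15],
    [0,0,0.05,0,0,0,15]
  ]
}}

```text
clock: 17.45
position: [557.5, 56.0, 25.4]
tcp_rot: [2.348, -2.088, -0.0]
ft_force: [0.2, -0.6, -2.9]
opening: 31.4
```

Emit:
{"fn": "play_rows", "kwargs": {
  "moves": [
    [0,0,0.02,0,0,0,15],
    [0,0,0.04,0,0,0,15],
    [0,0,0.04,0,0,0,15]
  ]
}}

```text
clock: 17.82
position: [557.6, 56.0, 23.5]
tcp_rot: [-2.348, 2.088, -0.0]
ft_force: [0.0, 0.6, -0.1]
opening: 31.8
```

Emit:
{"fn": "play_rows", "kwargs": {
  "moves": [
    [0,0,0.01,0,0,0,15],
    [0,0,0.02,0,0,0,15],
    [0,0,0.02,0,0,0,15]
  ]
}}

```text
clock: 18.2
position: [557.6, 56.0, 22.6]
tcp_rot: [-2.348, 2.088, -0.0]
ft_force: [-0.9, 0.9, 2.9]
opening: 31.8
```

Contact is felt at about the expected height (+2.9 N). Release, then rise.

Emit:
{"fn": "play_rows", "kwargs": {
  "moves": [
    [0,0,0,0,0,0,36],
    [0,0,0,0,0,0,44],
    [0,0,0,0,0,0,52],
    [0,0,0,0,0,0,52],
    [0,0,-0.1,0,0,0,52],
    [0,0,-0.4,0,0,0,52],
    [0,0,-1,0,0,0,52],
    [0,0,-2,0,0,0,52],
    [0,0,-2.8,0,0,0,52],
    [0,0,-2.8,0,0,0,52]
  ]
}}

```text
clock: 19.45
position: [560.0, 56.2, 167.0]
tcp_rot: [-2.344, 2.084, -0.008]
ft_force: [0.4, 1.4, -1.1]
opening: 52.2
```

Run:
```python
from h import *
s=bot.get_state(); im=viewer.camera("wrist")[:,:,::-1].copy(); cv2.imwrite("pics/w7.png",im); K,P=cam("wrist",s)
print(s["position"],s["opening"],s["ft_force"])
for c in blobs(im,(8,150,100),(18,255,255),200): print("or",c.mean(0).round(),rect(K,P,c,52))
sc=viewer.camera("scene")[:,:,::-1]; cv2.imwrite("pics/s2.png",np.vstack([im[60:400,100:540],cv2.resize(sc[130:260,260:420],(440,357),interpolation=cv2.INTER_CUBIC)])[:600])
```

```text
[559.99330745  56.19573981 166.95100262] 52.16781742687894 [ 0.40783895  1.37113591 -1.07758588]
or [[318. 194.]] [558.3  56.4 119.6  31.3   6.7]
or [[533. 121.]] [ 642.9 -107.4   84.6   20.6  -86.5]
```

View pics/s2.png

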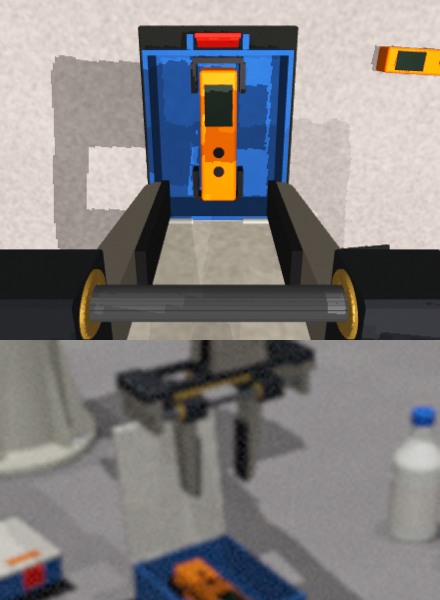

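The meter lies flat in the cradle at (558.3, 56.4), yaw 6.7°, 119.6 mm long seen at the seated height. Next I need the lid angle, from its free-edge corner in pictures w2 and w5, and the approach numbers.

Run:
```python
from h import *
a=np.radians(6.7);ex=np.array([np.cos(a),np.sin(a),0]);ey=np.array([-np.sin(a),np.cos(a),0]);ez=np.array([0,0,1.])
C=np.array([558,55.7,0]); H=C-75*ex+62*ez
for pos,rv,uv in (([519.34,-47.39,280.51],[2.353,-2.081,.001],(122,277)),([546.5,-43.3,246.9],[2.354,-2.079,0],(104,328))):
    K,P=cam("wrist",dict(position=np.array(pos),tcp_rot=np.array(rv)))
    d=P[:3,:3]@np.linalg.inv(K)@np.r_[uv,1]; o=P[:3,3]-H
    k=(60-o@ey)/(d@ey); q=o+k*d; print("free corner x,z rel hinge",(q@ex).round(1),q[2].round(1),np.hypot(q@ex,q[2]).round(1),np.arctan2(q[2],q@ex).round(3))
s=bot.get_state(); D=down(np.radians(-83.3))
for x,z in ((77,300),(-110,300),(-110,180)): print(x,z,(H+x*ex)[:2].round(1),togo(s,np.r_[(H+x*ex)[:2],z],D))
```

```text
free corner x,z rel hinge -32.9 145.3 149.0 1.794
free corner x,z rel hinge -29.1 144.9 147.8 1.769
77 300 [560.   55.9] [ 0.01 -0.05 -2.74 -0.01 -0.    0.  ]
-110 300 [374.3  34.1] [ 0.01  3.69 -2.74 -0.01 -0.    0.  ]
-110 180 [374.3  34.1] [ 0.01  3.69 -0.34 -0.01 -0.    0.  ]
```

Emit:
{"fn": "play_rows", "kwargs": {
  "moves": [
    [0,0,-1,0,0,0,0],
    [0,0,-2.2,0,0,0,0],
    [0,0.5,-2.8,0,0,0,0],
    [0,1.6,-2.8,0,0,0,0],
    [0,2.7,-2.8,0,0,0,0],
    [0,3.4,-2.8,0,0,0,0],
    [0,3.5,-2.4,0,0,0,0],
    [0,3.5,-1.6,0,0,0,0],
    [0,3.5,-0.8,0,0,0,0],
    [0,3.5,-0.35,0,0,0,0],
    [0,3.5,-0.35,0,0,0,0]
  ]
}}

```text
clock: 20.92
position: [381.6, 35.3, 177.9]
tcp_rot: [2.345, -2.085, -0.006]
ft_force: [-0.9, -0.2, 0.8]
opening: 0.3
```

```bash
cat >> h.py <<'E'
a=np.radians(6.7);ex=np.array([np.cos(a),np.sin(a),0]);ey=np.array([-np.sin(a),np.cos(a),0]);ez=np.array([0,0,1.])
H=np.array([558,55.7,62])-75*ex
E
python3 - <<'E'
from h import *
s=bot.get_state(); q=s["position"]-H; print(s["position"],s["opening"],s["ft_force"],"case x,y,z of TCP rel hinge",(q@ex).round(1),(q@ey).round(1),q[2].round(1),togo(s,s["position"],down(np.radians(-83.3))))
E
```

```text
[381.58642672  35.30897829 177.88744334] 0.2502922181435275 [-0.89610761 -0.21660355  0.83917549] case x,y,z of TCP rel hinge -102.6 0.3 115.9 [0.   0.   0.   0.03 0.   0.  ]
```

Emit:
{"fn": "play_rows", "kwargs": {
  "moves": [
    [0,-0.4,0,0,0,0,0],
    [0,-0.7,0,0,0,0,0],
    [0,-0.85,0,0,0,0,0],
    [0,-1.0,0,0,0,0,0],
    [0,-1.1,0,0,0,0,0],
    [0,-1.2,0,0,0,0,0],
    [0,-1.3,0,0,0,0,0]
  ]
}}

```text
clock: 21.8
position: [448.4, 43.1, 180.0]
tcp_rot: [2.348, -2.087, -0.0]
ft_force: [-0.4, -0.3, -0.1]
opening: 0.0
```

Emit:
{"fn": "play_rows", "kwargs": {
  "moves": [
    [0,-0.1,0,0,0,0,0],
    [0,-0.2,0,0,0,0,0],
    [0,-0.3,0,0,0,0,0],
    [0,-0.4,0,0,0,0,0]
  ]
}}

```text
clock: 22.3
position: [468.5, 45.5, 180.0]
tcp_rot: [2.348, -2.088, -0.0]
ft_force: [-0.2, -0.1, 0.8]
opening: 0.3
```

Emit:
{"fn": "play_rows", "kwargs": {
  "moves": [
    [0,-0.12,0,0,0,0,0],
    [0,-0.24,0,0,0,0,0],
    [0,-0.36,0,0,0,0,0],
    [0,-0.48,0,0,0,0,0],
    [0,-0.6,0,0,0,0,0]
  ]
}}

```text
clock: 22.92
position: [498.3, 49.0, 179.9]
tcp_rot: [2.347, -2.088, -0.0]
ft_force: [-1.4, -0.2, -1.1]
opening: 0.3
```

Emit:
{"fn": "play_rows", "kwargs": {
  "moves": [
    [0,-0.2,0.06,0,0,0,0],
    [0,-0.38,0.13,0,0,0,0],
    [0,-0.56,0.21,0,0,0,0],
    [0,-0.73,0.29,0,0,0,0],
    [0,-0.87,0.38,0,0,0,0],
    [0,-1.0,0.48,0,0,0,0],
    [0,-1.13,0.58,0,0,0,0],
    [0,-1.13,0.58,0,0,0,0]
  ]
}}

```text
clock: 23.92
position: [554.2, 55.6, 150.4]
tcp_rot: [2.347, -2.087, -0.001]
ft_force: [0.3, -0.2, 0.1]
opening: 0.3
```

Run:
```python
from h import *
s=bot.get_state(); q=s["position"]-H; print(s["ft_force"],(q@ex).round(1),(q@ey).round(1),s["position"][2].round(1))
sc=viewer.camera("scene")[:,:,::-1]; cv2.imwrite("pics/s3.png",cv2.resize(sc[100:260,250:430],None,fx=3.5,fy=3.5,interpolation=cv2.INTER_CUBIC))
```

```text
[ 0.31928907 -0.17374799  0.05599771] 71.2 0.3 150.4
```

View pics/s3.png

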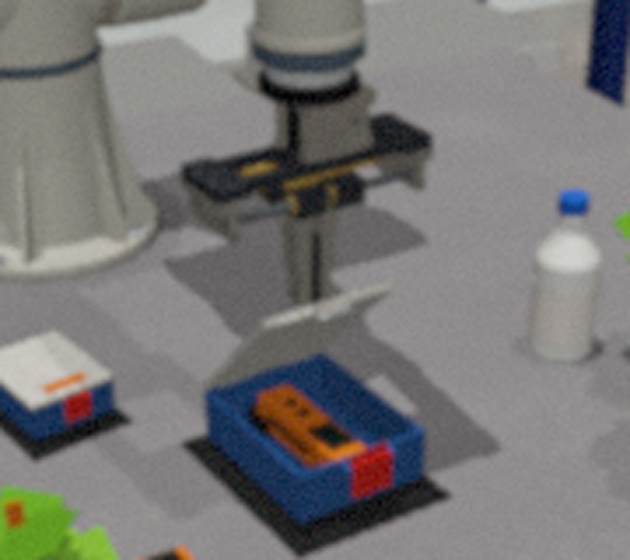

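Emit:
{"fn": "play_rows", "kwargs": {
  "moves": [
    [0,-0.18,0.17,0,0,0,0],
    [0,-0.36,0.35,0,0,0,0],
    [0,-0.52,0.55,0,0,0,0],
    [0,-0.68,0.75,0,0,0,0],
    [0,-0.8,0.9,0,0,0,0],
    [0,-0.92,1.07,0,0,0,0],
    [0,-0.92,1.07,0,0,0,0]
  ]
}}

```text
clock: 24.85
position: [600.1, 61.0, 96.8]
tcp_rot: [2.348, -2.088, -0.0]
ft_force: [0.3, 0.3, 0.8]
opening: -0.0
```

Emit:
{"fn": "play_rows", "kwargs": {
  "moves": [
    [0,-0.04,0.06,0,0,0,0],
    [0,-0.08,0.13,0,0,0,0],
    [0,-0.12,0.2,0,0,0,0],
    [0,-0.12,0.2,0,0,0,0]
  ]
}}

```text
clock: 25.35
position: [605.9, 61.6, 87.3]
tcp_rot: [-2.348, 2.088, -0.0]
ft_force: [0.1, -0.9, -0.3]
opening: 0.1
```

Emit:
{"fn": "play_rows", "kwargs": {
  "moves": [
    [0,-0.05,0.04,0,0,0,0],
    [0,-0.1,0.08,0,0,0,0],
    [0,-0.1,0.08,0,0,0,0]
  ]
}}

```text
clock: 25.72
position: [611.0, 62.3, 83.4]
tcp_rot: [-2.348, 2.088, -0.0]
ft_force: [0.3, 0.4, 0.8]
opening: 0.4
```

Emit:
{"fn": "play_rows", "kwargs": {
  "moves": [
    [0,0,0.03,0,0,0,0],
    [0,0,0.06,0,0,0,0],
    [0,0,0.06,0,0,0,0]
  ]
}}

```text
clock: 26.1
position: [610.8, 62.2, 80.4]
tcp_rot: [-2.348, 2.088, -0.0]
ft_force: [-0.2, 0.5, 1.3]
opening: 0.4
```

Emit:
{"fn": "play_rows", "kwargs": {
  "moves": [
    [0,0,0.03,0,0,0,0],
    [0,0,0.06,0,0,0,0],
    [0,0,0.06,0,0,0,0]
  ]
}}

```text
clock: 26.48
position: [610.6, 62.2, 77.3]
tcp_rot: [2.347, -2.088, -0.0]
ft_force: [0.8, -1.0, 0.9]
opening: 0.1
```

Emit:
{"fn": "play_rows", "kwargs": {
  "moves": [
    [0,0,0.02,0,0,0,0],
    [0,0,0.04,0,0,0,0],
    [0,0,0.04,0,0,0,0]
  ]
}}

```text
clock: 26.85
position: [610.6, 62.2, 75.4]
tcp_rot: [2.348, -2.088, -0.0]
ft_force: [1.5, 0.7, 0.9]
opening: 0.5
```

Emit:
{"fn": "play_rows", "kwargs": {
  "moves": [
    [0,0,0.02,0,0,0,0],
    [0,0,0.04,0,0,0,0],
    [0,0,0.04,0,0,0,0]
  ]
}}

```text
clock: 27.22
position: [610.7, 62.2, 73.4]
tcp_rot: [2.348, -2.088, -0.0]
ft_force: [-0.4, -0.4, 1.4]
opening: 0.3
```

Emit:
{"fn": "play_rows", "kwargs": {
  "moves": [
    [0,0,0.02,0,0,0,0],
    [0,0,0.04,0,0,0,0],
    [0,0,0.04,0,0,0,0]
  ]
}}

```text
clock: 27.6
position: [610.6, 62.2, 71.4]
tcp_rot: [2.348, -2.088, -0.0]
ft_force: [0.3, 0.4, 1.0]
opening: 0.5
```

Emit:
{"fn": "play_rows", "kwargs": {
  "moves": [
    [0,0,0.02,0,0,0,0],
    [0,0,0.04,0,0,0,0],
    [0,0,0.04,0,0,0,0]
  ]
}}

```text
clock: 27.98
position: [610.8, 62.2, 69.5]
tcp_rot: [-2.348, 2.088, -0.0]
ft_force: [0.3, -0.4, 1.6]
opening: 0.3
```

Emit:
{"fn": "play_rows", "kwargs": {
  "moves": [
    [0,0,0.02,0,0,0,0],
    [0,0,0.04,0,0,0,0],
    [0,0,0.04,0,0,0,0]
  ]
}}

```text
clock: 28.35
position: [610.9, 62.2, 67.6]
tcp_rot: [-2.347, 2.087, -0.0]
ft_force: [0.8, -0.6, 3.9]
opening: 0.0
```

Emit:
{"fn": "play_rows", "kwargs": {
  "moves": [
    [0,0,0.02,0,0,0,0],
    [0,0,0.03,0,0,0,0],
    [0,0,0.03,0,0,0,0]
  ]
}}

```text
clock: 28.72
position: [611.0, 62.2, 66.2]
tcp_rot: [-2.347, 2.087, -0.001]
ft_force: [-0.5, 0.6, 5.2]
opening: 0.7
```

Emit:
{"fn": "play_rows", "kwargs": {
  "moves": [
    [0,0,0.02,0,0,0,0],
    [0,0,0.03,0,0,0,0],
    [0,0,0.03,0,0,0,0]
  ]
}}

```text
clock: 29.1
position: [611.1, 62.3, 64.8]
tcp_rot: [-2.347, 2.087, -0.001]
ft_force: [1.0, 0.5, 6.3]
opening: 0.4
```

Emit:
{"fn": "play_rows", "kwargs": {
  "moves": [
    [0,0,0.02,0,0,0,0],
    [0,0,0.03,0,0,0,0],
    [0,0,0.03,0,0,0,0]
  ]
}}

```text
clock: 29.48
position: [611.2, 62.2, 63.4]
tcp_rot: [-2.347, 2.087, -0.001]
ft_force: [-0.0, -0.1, 7.9]
opening: 0.4
```

Emit:
{"fn": "play_rows", "kwargs": {
  "moves": [
    [0,0,0.02,0,0,0,0],
    [0,0,0.03,0,0,0,0],
    [0,0,0.03,0,0,0,0]
  ]
}}

```text
clock: 29.85
position: [611.3, 62.3, 62.1]
tcp_rot: [-2.347, 2.087, -0.001]
ft_force: [0.3, 0.8, 8.3]
opening: 0.2
```

Emit:
{"fn": "play_rows", "kwargs": {
  "moves": [
    [0,0,0.02,0,0,0,0],
    [0,0,0.03,0,0,0,0],
    [0,0,0.03,0,0,0,0]
  ]
}}

```text
clock: 30.22
position: [611.3, 62.3, 60.7]
tcp_rot: [-2.347, 2.087, -0.001]
ft_force: [-0.0, -0.6, 9.8]
opening: 0.2
```

Emit:
{"fn": "play_rows", "kwargs": {
  "moves": [
    [0,0,0.02,0,0,0,0],
    [0,0,0.03,0,0,0,0],
    [0,0,0.03,0,0,0,0]
  ]
}}

```text
clock: 30.6
position: [611.2, 62.3, 58.6]
tcp_rot: [-2.347, 2.087, -0.001]
ft_force: [1.9, 0.2, 5.6]
opening: 0.2
```

Emit:
{"fn": "play_rows", "kwargs": {
  "moves": [
    [0,0,0.02,0,0,0,0],
    [0,0,0.03,0,0,0,0],
    [0,0,0.03,0,0,0,0]
  ]
}}

```text
clock: 30.98
position: [611.3, 62.3, 57.4]
tcp_rot: [-2.347, 2.087, -0.001]
ft_force: [0.7, 1.0, 7.9]
opening: 0.3
```

The force fell from about 10 N to 5.6 N and then rose again, which is the click. I'll lift off gently and check that the lid stays shut.

Emit:
{"fn": "play_rows", "kwargs": {
  "moves": [
    [0,0,-0.05,0,0,0,0],
    [0,0,-0.15,0,0,0,0],
    [0,0,-0.3,0,0,0,0],
    [0,0,-0.8,0,0,0,0],
    [0,0,-1.6,0,0,0,0],
    [0,0,-2.6,0,0,0,0],
    [0,0,-3.2,0,0,0,0],
    [0,0,-3.2,0,0,0,0]
  ]
}}

```text
clock: 31.98
position: [611.8, 62.3, 219.6]
tcp_rot: [-2.345, 2.086, -0.004]
ft_force: [0.6, 0.1, -1.1]
opening: 0.3
```

Run:
```python
from h import *
s=bot.get_state(); print(s["position"],s["ft_force"]); im=viewer.camera("wrist")[:,:,::-1]; sc=viewer.camera("scene")[:,:,::-1]
cv2.imwrite("pics/s4.png",np.vstack([im[0:300,120:520],cv2.resize(sc[150:260,270:417],(400,299),interpolation=cv2.INTER_CUBIC)]))
K,P=cam("scene"); print("shut lid top: free corners", (proj(K,P,[H+150*ex+60*ey+8*ez,H+150*ex-60*ey+8*ez])-[270,150])*2.72+[0,300])
```

```text
[611.82468114  62.28480147 219.64553917] [ 0.63227658  0.14071808 -1.07253616]
shut lid top: free corners [[274.70225104 491.02056639]
 [176.30585128 527.20951186]]
```

View pics/s4.png

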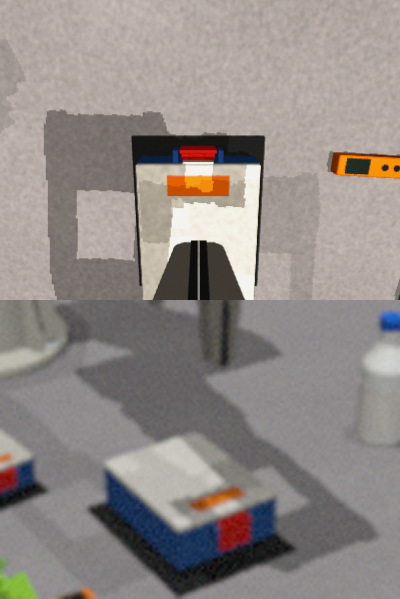

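The lid is level: its free corners sit at (275,490) and (177,528), against (275,491) and (176,527) predicted for shut. The red catch is over its edge, and the arm is clear. Handing in.

```bash
python3 -c "
from bench import bot
print(bot.hand_in())"
```

```text
the job is handed in; nothing more can be done
None
```

The 120 mm orange meter is lying display-up in the cradle, the lid is latched shut, and the job is handed in at about 32 s.

- **Meter:** after release it measured 119.6 mm long, flat and aligned with the cradle, about 1 mm from the cradle centre I had measured.
- **Lid:** I pushed it over with closed fingers and pressed on the thumb pad. The force rose to about 10 N, fell to 5.6 N at the click, and was 7.9 N when I stopped. Force is only read at the end of each move, so the true peak may be slightly higher than 10 N, but it was far from the 22 N limit.
- **Final view:** about a second after I lifted off, the lid was still level. Its free corners were within a pixel or so of where a shut lid should appear. The arm was clear of everything.

**What went wrong or disagreed:**
- **Grips:** my first two grips closed on air just above the meter and did not move it. The fingertips turned out to be about 5 mm behind the reported TCP, not the stated 22 mm ahead. I corrected for this from a side view and by stepping down while watching the force.
- **Meter height in the hand:** while carried, the meter looked about 12 mm lower than expected in one wrist picture. It touched the cradle floor at about the expected height, so I didn't look into it further.
- **Pen, plants, bottle and jar:** I did not re-measure these at the end. I kept the arm's paths clear of them and saw no unexpected forces.

I viewed 11 pictures, one over the budget.

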